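# Hold the counter bin open by its pedal and let the lid down softly

## Robot

A 7-joint arm with a two-finger parallel gripper is mounted at the origin on the work surface. World frame = base frame: x ahead of the robot, y to its left, z up, the work surface at z = 0. Lengths are in m, angles in rad, forces in N, time in s.
With the tool pointing down it reaches from about 0.4 to 0.85 m from the base axis. Payload 4.5 kg.
Tool frame: the origin (TCP) lies midway between the tips of the shut fingers; the grasp point (between the pads) lies 19 mm behind it; z points along the fingers, y is the line along which they close (so a half turn about z gives the same grasp; the last joint's range is limited). The gripper opens to 85 mm and grips with 20 to 120 N. Pads are 22 mm wide; open, the fingers measure 114 mm over their backs; the gripper's body (76 mm by 85 mm) begins 54 mm behind the grasp point. The pads swing forward as they close: fully open they stand 13 mm farther back than shut.
Start: joints at [1.237, 0.689, -0.195, 1.565, 0.157, 0.902, -0.215], TCP at [0.225, -0.583, 0.231] pointing down, gripper open.
Joint ranges: [-3.01, 3.01], [-0.46, 2.08], [-1.47, 1.51], [0.13, 2.56], [-1, 4.14], [0.04, 2.09], [-2.66, 2.66]. Speed limits (rad/s): [2.57, 2.57, 3.14, 3.14, 3.14, 3.14, 3.14].

## Interface

Orientations are given as a unit quaternion [x, y, z, w].
In Python, from bench import env, viewer, finish_job gives the robot as it stands.
- The arm moves only by the tool send_rows, never from a script. Its argument "deltas" is a list of rows, each an object with "delta_pos": the shift along the world's x, y, z scaled (see below), a list of three; "twist": the turn, a rotation vector about the world's x, y, z scaled (see below), a list of three. A call has 1 to 12 rows; each row is the pose to reach, as a shift and turn from the pose commanded when the call began; what a row does not reach only later rows make up. The controller multiplies each number of a shift by 0.4 m and each number of a turn by 45 degrees. A row lasts 1/10 s, in which the tool goes at most 50 mm and 8.59 degrees, less where a joint would pass 70% of its speed; a pose out of reach is approached as far as the arm can. A call with a number of a shift or a turn outside -1 to 1 is refused whole. A call with a gripper value outside its range is refused whole. "claw" is the closure, from 0 (fully open) to 1 (shut), set as the call begins (left out, the last holds). The fingers move at their own pace and stop on an object; "newtons" is the grip in N (left out, the last holds). Time passes only in rows, so rows that repeat a pose let the fingers close. It gives the time, the measured TCP pose, the force, the opening and the grip force at its end, in the units of the state.
- env.observe(): the state, without advancing time (a new reading comes with each control period).
- viewer.camera(name): name is "scene" or "top" or "wrist"; returns the picture (420x560x3 uint8, red, green, blue); there is no depth.
- viewer.camera_model(name): a dict with "fx", "fy", "cx", "cy" (pixels), "rvec" (rotation vector, rad) and "tvec" (3), from world to camera coordinates, as OpenCV has them. Camera axes: x right, y down, z forward; pixel columns grow to the right and rows downward; lengths in m; the calibration is good to about 2 mm. A picture is of the moment at which its call begins: read the wrist's pose just before it. camera_model takes no time and is no camera call; for the wrist camera it gives the pose at the moment of the call.
- finish_job(): hands the job in; it is judged then, once.
The state is a dict: "t": time; "joint_positions": joint angles; "joint_velocities": joint speeds; "tau": joint torques, N m; "eef_pos": TCP position; "ee_rot": TCP orientation; "contact_force": force on the tool from outside, world axes, zero at the start; "wrist_torque": the same for the moment, N m; "opening": opening from 0.0 (shut) to 1.0 (fully open); "gripper_force": force on a finger pad.
Only numpy, scipy, OpenCV 4.12 (cv2) and the standard library are available. Lean on these libraries where they do the work, as an engineer would, in place of code of your own. Each camera call takes 0.05 s, during which the arm holds its last target. There are 200 camera calls.

## Task

Hold the steel counter-top bin open for me: with your fingertips press its pedal all the way down so that the lid stands wide open, and keep it there for a good three seconds while I look whether the pail is full. Then let the pedal come up slowly under your fingers, taking about two seconds or more, so that the lid closes fully without banging, and take your hand away. Work the bin only by its pedal, never by the lid, do not shove, tip or lift the bin, and leave the cup, jar, bottle and used coffee pod where they stand.

Things in the scene. Friction and masses are not known exactly. Their poses are not given: they have to be found in the camera images.
- bin: Round pedal bin of brushed steel, 170 mm across, loose on the counter, about 1.5 kg. Origin: centre of its underside, z up. Its +x points from the front, where the pedal sticks out, to the back, where a black spine carries the lid's hinge. Shell's front 85 mm, spine's back 98 mm from the origin; rim 207 mm, closed lid's top 224 mm, raised lid about 395 mm above the counter.
- tread (a point): Centre of the top of the pedal's black ribbed tread, 66 mm wide (bin's y), 42 mm deep. At rest 129 mm in front of the bin's origin, 43 mm up; it goes 25 mm down, nearly straight (within 3 mm), till a rubber stop under it meets the counter. Its inner edge is 24 mm clear of the shell: a hand held upright there would meet shell or lid, so lean it away. It pushes back with about 8 to 12 N at first, 4 to 7 N when down.
- pedal (a joint): Angle (rad) of the pedal lever: 0 at rest (up), grows as the tread is pressed down, about 0.22 fully down. It turns about a level axle along the bin's y, 15 mm in front of the bin's origin and 24 mm above the counter, 114 mm behind the tread's centre.
- lid (a joint): Opening angle (rad) of the domed steel lid, 177 mm across, hinged at the back of the rim: 0 closed, about 1.37 with the pedal fully down. A push rod ties it to the pedal both ways: it turns 6.2 times the pedal's angle, 0.054 rad per mm of the tread. Its weight (0.13 to 0.21 kg) and a weak pedal spring bring it down, undamped: if the pedal is let go, it slams.
- lid_front (a point): Middle of the front edge of the lid, opposite its hinge; at rest straight above the bin's front edge, 212 mm above the counter.
- cup_mid (a point): Centre (half-way up) of an empty red plastic cup, 82 mm across the mouth, 105 mm tall, 60 g, loose and open upwards; a bystander.
- jar_mid (a point): Centre of a glass jar with a red cap, 74 mm across, 105 mm tall, loose; a bystander.
- syrup_mid (a point): Centre of a dark brown syrup bottle with an orange cap, 60 mm across, 185 mm tall, loose; a bystander.
- pod_mid (a point): Centre of a small used copper-coloured coffee pod, 37 mm across its upper rim, 26 mm tall, 18 g, loose; a bystander.
Things that resemble listed ones, but are neither listed nor needed, are in the scene too. Several things look just like the part that bears cup_mid: the one meant starts farthest to the robot's right.

How it is judged:
On the way, in this order (a step that is already met when the one before it is completed fails the run):
1. the pedal is pressed down by the fingers and the lid stands wide open (1.2 rad or more), for 2.5 s on end (value of joint lid above 1.2 rad and contact force between the fingers and pedal above 1 N), for 2.5 s.
2. the lid is closed again (value of joint lid below 0.03 rad), for 0.2 s.
At the end, for the whole second after the job is handed in: The lid is fully closed (below 0.03 rad) and still, the bin stands upright and at rest within 25 mm of where it was, and the cup, jar, bottle and pod stand upright within 15 mm of where they were (value of joint lid below 0.03 rad and velocity of joint lid below 0.1 rad/s and distance of bin from where it was at the start of the episode below 0.025 m and angle between bin's own z axis and vertical below 0.05 rad and linear speed of bin below 0.02 m/s and distance of each of cup_mid, jar_mid, syrup_mid, pod_mid from where it was at the start of the episode below 0.015 m and angle between each of cup_mid, jar_mid, syrup_mid, pod_mid's own z axis and vertical below 0.1 rad); the robot touches nothing.
It fails at once if the lid slams: it falls faster than 3 rad/s (about half a metre per second at its front edge) (velocity of joint lid below -3 rad/s).
It fails at once if the robot touches the lid (contact force between any of the fingers, the arm and lid above 0.5 N).
It fails at once if the bin is shoved more than 25 mm, tipped or lifted (distance of bin from where it was at the start of the episode above 0.025 m or angle between bin's own z axis and vertical above 0.12 rad or height (world z) of bin above 0.012 m).
It fails at once if the cup, jar, bottle or pod is moved more than 15 mm or lifted (distance of any of cup_mid, jar_mid, syrup_mid, pod_mid from where it was at the start of the episode above 0.015 m).
It also fails if it takes over 51 s, if anything falls off the work surface, if the arm or the gripper's body presses on something with over 40 N, if the wrist force passes 120 N, or if a joint passes its speed limit or range.

## Working session

There is one attempt and no reset: what is moved stays moved. The work goes in short steps, Python scripts to look and compute and a tool call to move; the robot and the scene stay as the last step left them, time stands still between calls to the robot, and variables do not carry over. Pictures are saved under pics/ and viewed, at most 10 in all, crops included, and the job is handed in when it is done.

Besides the shell and the picture viewer there is one more tool, called after "Request:" as name(argument=value, ...), one argument or row to a line, values as JSON. send_rows: Moves the arm, as the interface text tells. Shifts and turns lie within -1 to 1; 1 stands for 0.4 m of shift or 45 degrees of turn. Its arguments: {"type":"object","properties":{"deltas":{"type":"array","items":{"type":"object","properties":{"delta_pos":{"type":"array","items":{"type":"number","minimum":-1,"maximum":1}},"twist":{"type":"array","items":{"type":"number","minimum":-1,"maximum":1}}}}},"claw":{"type":"number"},"newtons":{"type":"number"}},"required":["deltas"]}

```bash
mkdir -p pics; python3 - <<'E'
from bench import env, viewer
import cv2, numpy as np
o=env.observe(); print({k:np.round(v,3) for k,v in o.items()})
for n in("scene","top"):
    im=viewer.camera(n); cv2.imwrite(f"pics/{n}0.png",im[:,:,::-1])
    m=viewer.camera_model(n); R,_=cv2.Rodrigues(np.array(m["rvec"])); print(n,m["fx"],m["cx"],m["cy"],-R.T@np.array(m["tvec"]),R.round(2).tolist())
E
```

```text
{'t': np.float64(0.0), 'joint_positions': array([ 1.237,  0.69 , -0.195,  1.566,  0.157,  0.903, -0.215]), 'joint_velocities': array([-0.   ,  0.001, -0.001, -0.001,  0.002,  0.002, -0.   ]), 'tau': array([-0.0000e+00, -5.3960e+01, -1.2660e+00, -1.5854e+01,  9.0000e-03,
        9.0000e-03, -0.0000e+00]), 'eef_pos': array([ 0.224, -0.583,  0.23 ]), 'ee_rot': array([ 0.983,  0.183, -0.   , -0.001]), 'contact_force': array([-0.068, -1.05 ,  0.736]), 'wrist_torque': array([-0.027, -0.02 ,  0.062]), 'gripper_force': np.float64(0.0), 'opening': np.float64(0.997)}
scene 454.37602987190536 284.54421828918953 207.27025335000081 [ 1.18197496 -0.153826    0.64263951] [[0.29, 0.96, -0.01], [0.57, -0.19, -0.8], [-0.76, 0.23, -0.6]]
top 408.6038563730433 273.6285804848645 205.65801776541264 [0.37455362 0.05138044 0.86335364] [[-0.05, -1.0, 0.0], [-0.98, 0.05, -0.2], [0.2, -0.01, -0.98]]
```

View pics/scene0.png

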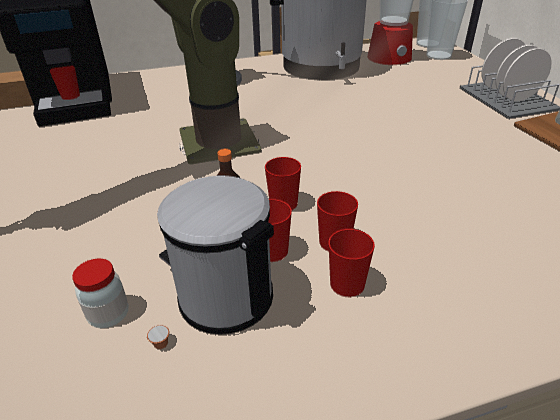

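View pics/top0.png

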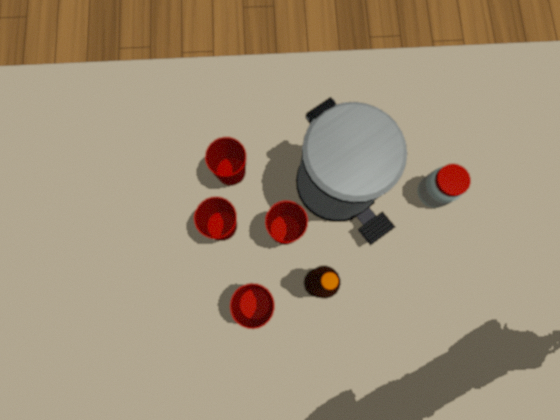

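The scene view looks back at the robot: bin at (220,255), with its spine on the right at (258,270), the jar at (100,290), the pod at (158,336), the bottle behind the bin and four identical red cups. The top view shows the lid at (354,151), spine at (322,110) and black pedal tread at (376,228). It also shows the jar at (447,184), bottle at (323,282) and cups at (227,160), (216,219), (287,222) and (252,306).

Dark things that could be taken for the tread, in the top view: spine (322,110), the bin's base ring (340,200) and the bottle (323,282). The ribbed tab at (376,228) is opposite the spine, so I choose that one. The cup meant is the one farthest right, (287,222), and I'll avoid all four.

```bash
cat > h.py <<'E'
import cv2, numpy as np
from bench import env, viewer
def ray(n,uv,z):
    m=viewer.camera_model(n); R,_=cv2.Rodrigues(np.array(m["rvec"])); t=np.array(m["tvec"])
    c=-R.T@t; d=R.T@np.array([(uv[0]-m["cx"])/m["fx"],(uv[1]-m["cy"])/m["fy"],1])
    return c+d*(z-c[2])/d[2]
def proj(n,p):
    m=viewer.camera_model(n); K=np.array([[m["fx"],0,m["cx"]],[0,m["fy"],m["cy"]],[0,0,1]])
    return cv2.projectPoints(np.array(p,float).reshape(-1,3),np.array(m["rvec"]),np.array(m["tvec"]),K,None)[0].reshape(-1,2)
E
python3 - <<'E'
from h import *
im=cv2.imread("pics/top0.png"); hsv=cv2.cvtColor(im,cv2.COLOR_BGR2HSV)
# tread
g=im.max(2); x0,y0=350,205
mk=(g[y0:250,x0:400]<60).astype(np.uint8)
mk=cv2.morphologyEx(mk,cv2.MORPH_CLOSE,np.ones((3,3)))
cs,_=cv2.findContours(mk,0,1,offset=(x0,y0))
c=max(cs,key=cv2.contourArea); r=cv2.minAreaRect(c); print("tread",r,[ray("top",p,.043).round(3).tolist() for p in [r[0],*cv2.boxPoints(r)]])
# lid: grey low saturation
mk=((hsv[:,:,1]<40)&(g>90)).astype(np.uint8); cs,_=cv2.findContours(mk,0,1)
c=max(cs,key=cv2.contourArea); e=cv2.fitEllipse(cv2.convexHull(c)); print("lid",e,ray("top",e[0],.212))
for n,uv,z in[("spine",(322,110),.2)]: print(n,ray("top",uv,z))
for n,m in(("red",((hsv[:,:,0]<5)|(hsv[:,:,0]>174))&(hsv[:,:,1]>150)&(g>60)),("orange",(hsv[:,:,0]>7)&(hsv[:,:,0]<20)&(hsv[:,:,1]>200)&(g>150))):
    cs,_=cv2.findContours(m.astype(np.uint8),0,1)
    for c in cs:
        if cv2.contourArea(c)>100:
            (u,v),rr=cv2.minEnclosingCircle(c); print(n,round(u),round(v),round(rr),ray("top",(u,v),.105 if n=="red" else .185).round(3))
s=cv2.imread("pics/scene0.png"); print("pod",ray("scene",(158,331),.026))
a=cv2.resize(im[190:260,320:440],None,fx=6,fy=6,interpolation=2); cv2.imwrite("pics/crop1.png",a)
E
```

```text
tread ((375.0549011230469, 227.39309692382812), (20.26764678955078, 30.1595458984375), 53.74616622924805) [[0.489, -0.164, 0.043], [0.49, -0.127, 0.043], [0.524, -0.18, 0.043], [0.489, -0.201, 0.043], [0.455, -0.148, 0.043]]
lid ((354.75384521484375, 151.2565460205078), (99.529296875, 105.97909545898438), 108.28421783447266) [ 0.59591106 -0.09902005  0.212     ]
spine [ 0.67825494 -0.05171828  0.2       ]
red 251 306 22 [0.35  0.09  0.105]
red 286 222 22 [0.5   0.019 0.105]
red 215 219 22 [0.512 0.151 0.105]
red 453 180 17 [ 0.565 -0.306  0.105]
red 226 161 24 [0.626 0.127 0.105]
orange 330 280 8 [ 0.386 -0.044  0.185]
pod [ 0.66039771 -0.22167548  0.026     ]
```

View pics/crop1.png

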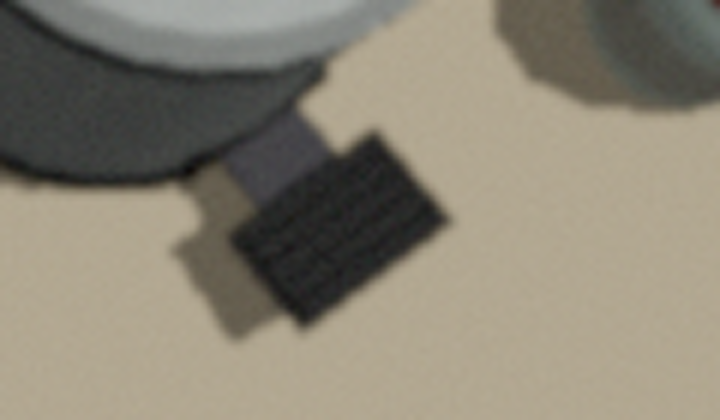

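The crop confirms the ribbed tread with its stem towards the bin: corners at crop (232,240), (375,133), (450,218) and (303,327). The measured bin-to-tread distance is about 128 mm, against 129 mm given.

```bash
python3 - <<'E'
from h import *
from scipy.spatial.transform import Rotation as Ro
P=[ray("top",(320+x/6,190+y/6),.043) for x,y in((232,240),(375,133),(450,218),(303,327))]
t=np.mean(P,0); print("tread",t,[np.linalg.norm(P[i]-P[(i+1)%4]).round(3) for i in range(4)])
w=P[0]-P[1]+P[3]-P[2]; v=w/np.linalg.norm(w); print("v ang from tread edges", np.degrees(np.arctan2(-v[0],v[1])))
b=np.array([.596,-.099]); d=b-t[:2]; print(np.linalg.norm(d),np.degrees(np.arctan2(d[1],d[0])))
a=np.arctan2(d[1],d[0]); u=np.array([np.cos(a),np.sin(a),0]); v=np.array([-u[1],u[0],0])
o=env.observe(); R=Ro.from_quat(o["ee_rot"]); p=np.array(o["eef_pos"])
for th in(30,35,40):
    s,c=np.sin(np.radians(th)),np.cos(np.radians(th)); z=s*u-c*np.array([0,0,1]); y=-v
    G=Ro.from_matrix(np.c_[np.cross(y,z),y,z]); rv=(G*R.inv()).as_rotvec()/np.radians(45)
    off=t+.011*(c*u+s*np.array([0,0,1]))-.003*u   # TCP so that the low corner is 3 mm outside the centre
    print(th,"twist",rv.round(3),"contact TCP",off.round(4),"shift/0.4",((off-p)/.4).round(4), "hover(60 out,60 up)",((off-.05*u+[0,0,.06]-p)/.4).round(3))
E
```

```text
tread [ 0.48760146 -0.1673119   0.043     ] [np.float64(0.062), np.float64(0.038), np.float64(0.064), np.float64(0.037)]
v ang from tread edges 32.894012048589495
0.1281279040653499 32.218806436068775
30 twist [ 0.298 -0.598  0.241] contact TCP [ 0.4931 -0.1638  0.0485] shift/0.4 [ 0.6717  1.0471 -0.4551] hover(60 out,60 up) [ 0.566  0.98  -0.305]
35 twist [ 0.348 -0.697  0.239] contact TCP [ 0.4927 -0.1641  0.0493] shift/0.4 [ 0.6706  1.0464 -0.4531] hover(60 out,60 up) [ 0.565  0.98  -0.303]
40 twist [ 0.397 -0.797  0.237] contact TCP [ 0.4922 -0.1644  0.0501] shift/0.4 [ 0.6694  1.0456 -0.4512] hover(60 out,60 up) [ 0.564  0.979 -0.301]
```

Request:
send_rows(
  deltas=[
    {"delta_pos": [0.05, 0.08, 0], "twist": [0.07, -0.14, 0.05]},
    {"delta_pos": [0.1, 0.16, 0], "twist": [0.14, -0.28, 0.1]},
    {"delta_pos": [0.15, 0.25, 0], "twist": [0.21, -0.42, 0.15]},
    {"delta_pos": [0.2, 0.33, 0], "twist": [0.28, -0.56, 0.2]},
    {"delta_pos": [0.25, 0.42, 0], "twist": [0.348, -0.697, 0.239]},
    {"delta_pos": [0.3, 0.5, 0], "twist": [0.348, -0.697, 0.239]},
    {"delta_pos": [0.3, 0.5, 0], "twist": [0.348, -0.697, 0.239]},
    {"delta_pos": [0.3, 0.5, 0], "twist": [0.348, -0.697, 0.239]},
    {"delta_pos": [0.3, 0.5, 0], "twist": [0.348, -0.697, 0.239]},
    {"delta_pos": [0.3, 0.5, 0], "twist": [0.348, -0.697, 0.239]},
  ],
  claw=1,
  newtons=40,
)

```text
t: 1.1
eef_pos: [0.3445, -0.3844, 0.2312]
ee_rot: [0.917, 0.264, 0.289, -0.082]
contact_force: [0.2, -0.2, -0.1]
opening: -0.001
gripper_force: 0.0
```

Request:
send_rows(
  deltas=[
    {"delta_pos": [0.05, 0.09, -0.03]},
    {"delta_pos": [0.1, 0.18, -0.08]},
    {"delta_pos": [0.15, 0.27, -0.13]},
    {"delta_pos": [0.2, 0.36, -0.2]},
    {"delta_pos": [0.24, 0.43, -0.26]},
    {"delta_pos": [0.265, 0.48, -0.3]},
    {"delta_pos": [0.265, 0.48, -0.3]},
    {"delta_pos": [0.265, 0.48, -0.3]},
  ],
)

```text
$.deltas[0]: bad value
```

```bash
python3 - <<'E'
from h import *
from scipy.spatial.transform import Rotation as Ro
o=env.observe(); print({k:np.round(o[k],4) for k in("t","joint_positions","eef_pos","ee_rot","contact_force")})
print(Ro.from_quat(o["ee_rot"]).as_matrix().round(3))
print("shift/0.4 to contact",((np.array([.4927,-.1641,.0493])-o["eef_pos"])/.4).round(3))
a=viewer.camera("top"); b=viewer.camera("scene")
cv2.imwrite("pics/v2.png",np.vstack([a[100:350,100:500],b[100:350,20:420]])[:,:,::-1])
E
```

```text
{'t': np.float64(1.1), 'joint_positions': array([ 1.5533,  0.7265, -0.7208,  1.9292, -0.2713,  0.6172,  0.1885]), 'eef_pos': array([ 0.3445, -0.3844,  0.2312]), 'ee_rot': array([ 0.9167,  0.2637,  0.2888, -0.0821]), 'contact_force': array([ 0.2204, -0.196 , -0.1313])}
[[ 0.694  0.531  0.486]
 [ 0.436 -0.847  0.303]
 [ 0.573  0.002 -0.82 ]]
shift/0.4 to contact [ 0.37   0.551 -0.455]
```

View pics/v2.png

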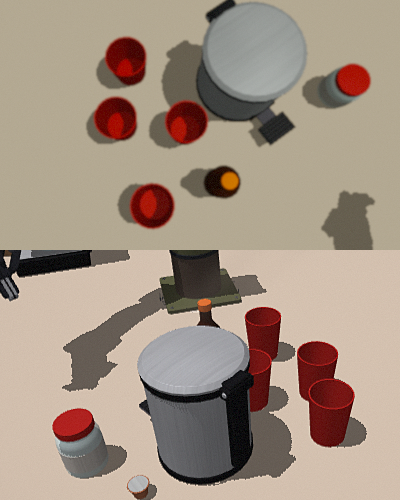

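That call was refused because it lacked a twist, so nothing moved. The composite shows the gripper still off at scene left and the scene unchanged. I'm resending with the twist included.

Request:
send_rows(
  deltas=[
    {"delta_pos": [0.05, 0.09, -0.03], "twist": [0, 0, 0]},
    {"delta_pos": [0.1, 0.18, -0.08], "twist": [0, 0, 0]},
    {"delta_pos": [0.15, 0.27, -0.13], "twist": [0, 0, 0]},
    {"delta_pos": [0.2, 0.36, -0.2], "twist": [0, 0, 0]},
    {"delta_pos": [0.24, 0.43, -0.26], "twist": [0, 0, 0]},
    {"delta_pos": [0.265, 0.48, -0.3], "twist": [0, 0, 0]},
    {"delta_pos": [0.265, 0.48, -0.3], "twist": [0, 0, 0]},
    {"delta_pos": [0.265, 0.48, -0.3], "twist": [0, 0, 0]},
  ],
)

```text
t: 2.0
eef_pos: [0.4588, -0.2101, 0.1272]
ee_rot: [0.915, 0.273, 0.281, -0.099]
contact_force: [0.0, -0.2, 1.2]
opening: 0.001
gripper_force: 0.0
```

```bash
python3 - <<'E'
from h import *
o=env.observe(); print({k:np.round(o[k],4) for k in("t","joint_positions","eef_pos","ee_rot","contact_force")})
print("shift/0.4 to contact",((np.array([.4927,-.1641,.0493])-o["eef_pos"])/.4).round(4))
a=viewer.camera("top"); b=viewer.camera("scene")
cv2.imwrite("pics/v3.png",np.vstack([a[100:350,100:500],b[100:350,20:420]])[:,:,::-1])
E
```

```text
{'t': np.float64(2.0), 'joint_positions': array([ 1.1481,  0.8823, -0.7345,  2.2076, -0.9978,  0.0436,  0.6794]), 'eef_pos': array([ 0.4588, -0.2101,  0.1272]), 'ee_rot': array([ 0.9149,  0.2727,  0.2806, -0.0993]), 'contact_force': array([ 0.0099, -0.2335,  1.2354])}
shift/0.4 to contact [ 0.0848  0.115  -0.1949]
```

View pics/v3.png

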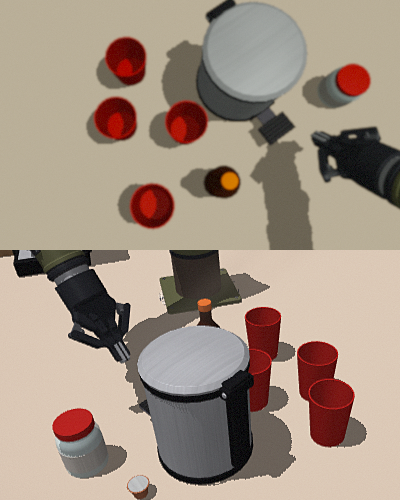

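The arm has stopped short. Joints 5 and 6 are at their limits (-0.998 and 0.044), so this lean can't be reached there. I'll fit the kinematics from the recorded poses and look for a lean with joint margin.

```bash
cat > kin.py <<'E'
import numpy as np, itertools
from scipy.spatial.transform import Rotation as Ro
from scipy.optimize import least_squares
D=[([1.237,.690,-.195,1.566,.157,.903,-.215],[.224,-.583,.230],[.983,.183,0,-.001]),
([1.5533,.7265,-.7208,1.9292,-.2713,.6172,.1885],[.3445,-.3844,.2312],[.9167,.2637,.2888,-.0821]),
([1.1481,.8823,-.7345,2.2076,-.9978,.0436,.6794],[.4588,-.2101,.1272],[.9149,.2727,.2806,-.0993])]
def chain(q,s):
    R=Ro.identity(); out=[]
    for i in range(7):
        R=R*Ro.from_euler("zyzyzyz"[i],s[i]*q[i]); out.append(R)
    return out
E
python3 - <<'E'
from kin import *
best=[]
for s in itertools.product((1,-1),repeat=7):
    G=[chain(q,s)[6].inv()*Ro.from_quat(r) for q,p,r in D]   # constant tool offset if the model holds
    for base in (0,):
        e=max((G[0].inv()*g).magnitude() for g in G); best.append((e,s,G[0].as_matrix().round(2).tolist()))
best.sort(key=lambda b:b[0])
for e,s,G in best[:4]:
    A=[];b=[]
    for q,p,r in D:
        C=chain(q,s); z=[0,0,1]
        A.append(np.c_[z,C[1].apply(z),C[3].apply(z),Ro.from_quat(r).apply(z)]); b.append(p)
    x,res,*_=np.linalg.lstsq(np.vstack(A),np.hstack(b),rcond=None); print(round(e,4),s,G,x.round(3),res)
E
```

```text
0.0003 (-1, 1, -1, 1, -1, 1, -1) [[0.0, -1.0, -0.0], [1.0, 0.0, 0.0], [-0.0, -0.0, 1.0]] [0.268 0.579 0.321 0.288] [0.00198314]
0.4101 (1, -1, -1, 1, 1, 1, 1) [[0.1, 0.29, 0.95], [-0.9, -0.38, 0.21], [0.43, -0.88, 0.22]] [ 0.567  0.478 -0.198  0.742] [0.27472522]
0.4844 (-1, 1, -1, -1, 1, -1, 1) [[-0.26, -0.17, -0.95], [0.94, -0.26, -0.21], [-0.21, -0.95, 0.22]] [0.163 0.854 0.051 0.676] [0.04980017]
0.5813 (-1, 1, -1, 1, 1, 1, 1) [[-0.23, -0.97, 0.03], [0.94, -0.23, -0.24], [0.24, -0.03, 0.97]] [0.268 0.579 0.321 0.288] [0.00198314]
```

```bash
cat >> kin.py <<'E'
S=(-1,1,-1,1,-1,1,-1); T=Ro.from_matrix([[0,-1,0],[1,0,0],[0,0,1]])
X,Z=[1,0,0],[0,0,1]
def cols(q):
    C=chain(q,S); return np.c_[Z,C[2].apply(Z),C[2].apply(X),C[4].apply(Z),C[3].apply(X),C[6].apply(Z),C[5].apply(X)]
def fit(k):
    x=np.zeros(7); r=np.linalg.lstsq(np.vstack([cols(q)[:,k] for q,_,_ in D]),np.hstack([p for _,p,_ in D]),rcond=None)
    x[k]=r[0]; return x,r[1]
LO=np.array([-3.01,-.46,-1.47,.13,-1,.04,-2.66]); HI=np.array([3.01,2.08,1.51,2.56,4.14,2.09,2.66])
E
python3 - <<'E'
from kin import *
for k in([0,1,3,5],[0,1,2,3,5],[0,1,3,4,5],[0,1,3,5,6],[0,1,2,3,5,6],[0,1,2,3,4,5],[0,1,2,3,4,5,6]): x,r=fit(k); print(k,x.round(4),r)
E
```

```text
[0, 1, 3, 5] [0.2681 0.579  0.     0.3208 0.     0.288  0.    ] [0.00198283]
[0, 1, 2, 3, 5] [ 0.2449  0.694  -0.1453  0.3862  0.      0.3945  0.    ] [0.00108378]
[0, 1, 3, 4, 5] [0.2683 0.5858 0.     0.3214 0.0058 0.29   0.    ] [0.00197639]
[0, 1, 3, 5, 6] [0.2408 0.6047 0.     0.3363 0.     0.2701 0.0275] [0.0017812]
[0, 1, 2, 3, 5, 6] [ 0.2242  0.7098 -0.1396  0.3959  0.      0.3762  0.0217] [0.00095975]
[0, 1, 2, 3, 4, 5] [ 0.245   0.7016 -0.1454  0.3869  0.0063  0.3967  0.    ] [0.00107624]
[0, 1, 2, 3, 4, 5, 6] [ 0.2226  0.7252 -0.1393  0.398   0.0116  0.3789  0.0236] [0.00093476]
```

Request:
send_rows(
  deltas=[
    {"delta_pos": [0, 0, 0.05], "twist": [-0.06, 0.1, 0]},
    {"delta_pos": [0, 0, 0.1], "twist": [-0.12, 0.19, 0]},
    {"delta_pos": [0, 0, 0.15], "twist": [-0.18, 0.28, 0]},
    {"delta_pos": [0, 0, 0.15], "twist": [-0.18, 0.28, 0]},
    {"delta_pos": [0, 0, 0.15], "twist": [-0.18, 0.28, 0]},
  ],
)

```text
t: 2.6
eef_pos: [0.4584, -0.2113, 0.1896]
ee_rot: [0.946, 0.276, 0.159, -0.062]
contact_force: [0.2, -0.6, -0.9]
opening: 0.001
gripper_force: 0.0
```

```bash
python3 - <<'E'
from bench import env
o=env.observe(); print([ [round(float(x),4) for x in o[k]] for k in("joint_positions","eef_pos","ee_rot")])
E
```

```text
[[0.5654, 0.589, -0.0262, 2.1081, -0.7915, 0.4347, 0.2654], [0.4584, -0.2113, 0.1896], [0.9457, 0.2764, 0.1593, -0.0616]]
```

Request:
send_rows(
  deltas=[
    {"delta_pos": [0, 0, 0], "twist": [-0.09, 0.14, 0]},
    {"delta_pos": [0, 0, 0], "twist": [-0.18, 0.28, 0]},
    {"delta_pos": [0, 0, 0], "twist": [-0.25, 0.4, 0]},
    {"delta_pos": [0, 0, 0], "twist": [-0.25, 0.4, 0]},
    {"delta_pos": [0, 0, 0], "twist": [-0.25, 0.4, 0]},
  ],
)

```text
t: 3.1
eef_pos: [0.4564, -0.2109, 0.1862]
ee_rot: [0.961, 0.277, -0.019, -0.014]
contact_force: [-1.2, -0.6, -0.3]
opening: 0.001
gripper_force: 0.0
```

```bash
python3 - <<'E'
from bench import env
o=env.observe(); print([ [round(float(x),4) for x in o[k]] for k in("joint_positions","eef_pos","ee_rot")])
E
```

```text
[[0.0731, 0.663, 0.4462, 1.952, -0.434, 0.6722, -0.2143], [0.4564, -0.2109, 0.1862], [0.9605, 0.2772, -0.0192, -0.0143]]
```

```bash
cat >> kin.py <<'E'
D+=[([0.5654,0.589,-0.0262,2.1081,-0.7915,0.4347,0.2654],[0.4584,-0.2113,0.1896],[0.9457,0.2764,0.1593,-0.0616]),
([0.0731,0.663,0.4462,1.952,-0.434,0.6722,-0.2143],[0.4564,-0.2109,0.1862],[0.9605,0.2772,-0.0192,-0.0143])]
Y=[0,1,0]
def cols(q):
    C=chain(q,S); return np.c_[Z,C[0].apply(X),C[0].apply(Y),C[2].apply(Z),C[2].apply(X),C[2].apply(Y),C[4].apply(Z),C[4].apply(X),C[4].apply(Y),C[6].apply(Z),C[5].apply(X)]
N="h x1 y1 z3 x3 y3 z5 x5 y5 z7 x6".split()
def fit(k):
    x=np.zeros(11); r=np.linalg.lstsq(np.vstack([cols(q)[:,k] for q,_,_ in D]),np.hstack([p for _,p,_ in D]),rcond=None)
    x[k]=r[0]; return x,r[1]
E
python3 - <<'E'
from kin import *
x,r=fit(list(range(11))); print(dict(zip(N,x.round(4))),r)
base=[0,3,6,9]; R=[]
for n in(0,1,2,3):
    for c in itertools.combinations([1,2,4,5,7,8,10],n):
        x,r=fit(base+list(c)); R.append((float(r[0]) if len(r) else 9,[N[i] for i in c],x[base+list(c)].round(4)))
R.sort(key=lambda a:a[0]); [print(a) for a in R[:6]]
E
```

```text
{'h': np.float64(0.3474), 'x1': np.float64(0.0), 'y1': np.float64(-0.0189), 'z3': np.float64(0.5642), 'x3': np.float64(-0.0004), 'y3': np.float64(-0.0272), 'z5': np.float64(0.3446), 'x5': np.float64(0.0005), 'y5': np.float64(-0.0005), 'z7': np.float64(0.3348), 'x6': np.float64(-0.0003)} [1.85998135e-07]
(2.387660995952083e-07, ['y1', 'y3', 'y5'], array([ 0.3473,  0.5643,  0.3441,  0.3352, -0.019 , -0.0267, -0.0009]))
(2.8387063206321156e-07, ['y1', 'y3', 'x5'], array([ 0.3471,  0.5638,  0.3451,  0.3336, -0.0189, -0.0277,  0.0007]))
(4.123914818095547e-07, ['y1', 'x3', 'y3'], array([ 0.3475,  0.5643,  0.3454,  0.3352, -0.0191, -0.0012, -0.0274]))
(4.5586728888432397e-07, ['y1', 'y3', 'x6'], array([ 0.3471,  0.5638,  0.3451,  0.334 , -0.0191, -0.0274,  0.0006]))
(5.803625812006985e-07, ['x1', 'y1', 'y3'], array([ 0.3481,  0.5626,  0.3445,  0.3345,  0.0006, -0.0189, -0.0275]))
(5.971910152939415e-07, ['y1', 'y3'], array([ 0.3475,  0.5634,  0.3446,  0.3345, -0.0191, -0.0274]))
```

```bash
cat >> kin.py <<'E'
XP,_=fit([0,2,3,5,6,9])
def fk(q): return cols(q)@XP, chain(q,S)[6]*T
tread=np.array([.4876,-.1673,.043])
def goal(th,az,dz=0.,inn=0.):   # lean th, tool points to azimuth az (deg); low outer corner on tread centre moved inn along tool dir
    a,t=np.radians(az),np.radians(th); u=np.array([np.cos(a),np.sin(a),0]); z=np.sin(t)*u-np.cos(t)*np.array(Z); y=np.array([u[1],-u[0],0]); x=np.cross(y,z)
    return tread+.011*x+inn*u+[0,0,dz],Ro.from_matrix(np.c_[x,y,z])
def ik(p,R,q0):
    f=lambda q:np.r_[(fk(q)[0]-p)*10,(fk(q)[1]*R.inv()).as_rotvec()*3,.02*(q-q0)]
    s=least_squares(f,np.clip(q0,LO+.01,HI-.01),bounds=(LO,HI)); q=s.x; pe=fk(q)
    return q,np.linalg.norm(pe[0]-p)+.3*(pe[1]*R.inv()).magnitude(),min((q-LO).min(),(HI-q).min())
E
python3 - <<'E'
from kin import *
q5=np.array(D[4][0])
for th in(15,20,25,30,35):
    for az in(-30,-10,10,32,50,70):
        p,R=goal(th,az,-.027); best=None
        for j1,j3 in((.07,.45),(-.4,.9),(.57,0),(1.1,-.7),(1.5,-1.1)):
            q0=q5.copy(); q0[0]=j1;q0[2]=j3
            r=ik(p,R,q0)
            if r[1]<.004 and(best is None or r[2]>best[2]): best=r
        if best: print(th,az,best[0].round(2),round(best[2],2),"wrist",(p-.3345*R.apply(Z)).round(2))
        else: print(th,az,"none")
E
```

```text
15 -30 none
15 -10 none
15 10 [ 0.99  1.33 -1.33  2.19  1.75  1.1  -2.64] 0.02 wrist [ 0.41 -0.18  0.34]
15 32 [ 0.99  1.24 -1.18  2.13  1.63  0.85 -2.15] 0.29 wrist [ 0.42 -0.21  0.34]
15 50 [ 0.55  0.94 -0.29  2.09 -0.34  0.06  0.03] 0.02 wrist [ 0.44 -0.23  0.34]
15 70 [ 0.52  0.94 -0.23  2.01 -0.36  0.23  0.39] 0.19 wrist [ 0.46 -0.24  0.34]
20 -30 none
20 -10 none
20 10 [ 1.06  1.45 -1.46  2.25  1.85  1.23 -2.66] 0.0 wrist [ 0.39 -0.19  0.33]
20 32 [ 1.09  1.35 -1.32  2.17  1.72  0.94 -2.15] 0.15 wrist [ 0.4  -0.22  0.33]
20 50 [ 0.67  0.97 -0.39  2.1  -0.56  0.04  0.31] 0.0 wrist [ 0.42 -0.25  0.33]
20 70 [ 0.63  0.97 -0.31  2.   -0.38  0.25  0.47] 0.21 wrist [ 0.45 -0.27  0.33]
25 -30 none
25 -10 none
25 10 none
25 32 [ 1.17  1.45 -1.42  2.2   1.79  1.   -2.12] 0.05 wrist [ 0.38 -0.24  0.32]
25 50 [ 0.78  1.   -0.48  2.1  -1.    0.04  0.82] 0.0 wrist [ 0.4  -0.27  0.32]
25 70 [ 0.72  1.   -0.37  1.98 -0.43  0.29  0.56] 0.25 wrist [ 0.44 -0.29  0.32]
30 -30 none
30 -10 none
30 10 none
30 32 [ 1.23  1.52 -1.47  2.23  1.85  0.99 -2.1 ] 0.0 wrist [ 0.35 -0.25  0.31]
30 50 [ 0.89  1.05 -0.57  2.1  -1.    0.04  0.9 ] 0.0 wrist [ 0.39 -0.29  0.31]
30 70 [ 0.79  1.03 -0.41  1.95 -0.49  0.35  0.67] 0.31 wrist [ 0.43 -0.32  0.31]
35 -30 none
35 -10 none
35 10 none
35 32 [ 1.29  1.56 -1.47  2.25  1.91  0.94 -2.08] 0.0 wrist [ 0.33 -0.26  0.3 ]
35 50 [ 0.99  1.11 -0.66  2.1  -1.    0.04  0.97] 0.0 wrist [ 0.37 -0.31  0.3 ]
35 70 [ 0.84  1.06 -0.42  1.93 -0.58  0.42  0.8 ] 0.38 wrist [ 0.43 -0.34  0.3 ]
```

Leaning the tool towards azimuth about 70° at 30° gives roughly 0.3 rad of joint margin. The hand then goes off to the robot's right: about 7 cm from the lid, clear of the jar and far from the bottle.

```bash
cat > go.py <<'E'
from kin import *
from bench import env
def info(th,az,dz=0,back=0,inn=0.):
    o=env.observe(); p,R=goal(th,az,dz,inn-back); c=Ro.from_quat(o["ee_rot"]); q=np.array(o["joint_positions"])
    print("t",round(o["t"],2),"q",q.round(2),"margin",round(min((q-LO).min(),(HI-q).min()),2),"F",np.round(o["contact_force"],1))
    print("pos",np.round(o["eef_pos"],4),"goal",p.round(4),"shift",((p-o["eef_pos"])/.4).round(4),"twist",((R*c.inv()).as_rotvec()/np.radians(45)).round(3))
E
python3 - <<'E'
from go import *
info(30,70,.06,.04)
for az in(60,80,90):
    for th in (25,30): p,R=goal(th,az,-.027); r=ik(p,R,np.array([.79,1.03,-.41,1.95,-.49,.35,.67])); print(az,th,r[0].round(2),round(r[1],4),round(r[2],2))
E
```

```text
t 3.1 q [ 0.07  0.66  0.45  1.95 -0.43  0.67 -0.21] margin 0.57 F [-1.2 -0.6 -0.3]
pos [ 0.4564 -0.2109  0.1862] goal [ 0.4772 -0.1959  0.1085] shift [ 0.0518  0.0373 -0.1942] twist [ 0.527 -0.487  0.806]
60 25 [ 0.74  1.   -0.41  2.04 -0.59  0.17  0.57] 0.0 0.13
60 30 [ 0.84  1.04 -0.49  2.03 -0.58  0.19  0.62] 0.0 0.15
80 25 [ 0.67  1.   -0.31  1.91 -0.39  0.42  0.67] 0.0 0.38
80 30 [ 0.74  1.03 -0.37  1.88 -0.39  0.48  0.71] 0.0 0.44
90 25 [ 0.64  1.01 -0.29  1.85 -0.29  0.52  0.73] 0.0 0.48
90 30 [ 0.7   1.04 -0.34  1.8  -0.3   0.6   0.76] 0.0 0.56
```

```bash
python3 -c "
from go import *
info(30,80,.08,.04)"
```

```text
t 3.1 q [ 0.07  0.66  0.45  1.95 -0.43  0.67 -0.21] margin 0.57 F [-1.2 -0.6 -0.3]
pos [ 0.4564 -0.2109  0.1862] goal [ 0.4823 -0.1973  0.1285] shift [ 0.0646  0.0339 -0.1442] twist [ 0.573 -0.444  1.022]
```

Request:
send_rows(
  deltas=[
    {"delta_pos": [0, 0, 0.02], "twist": [0.06, -0.05, 0.11]},
    {"delta_pos": [0, 0, 0.02], "twist": [0.12, -0.09, 0.22]},
    {"delta_pos": [0, 0, 0.02], "twist": [0.18, -0.14, 0.33]},
    {"delta_pos": [0, 0, 0.02], "twist": [0.24, -0.19, 0.43]},
    {"delta_pos": [0, 0, 0.02], "twist": [0.3, -0.23, 0.54]},
    {"delta_pos": [0, 0, 0.02], "twist": [0.36, -0.28, 0.65]},
    {"delta_pos": [0, 0, 0.02], "twist": [0.41, -0.32, 0.74]},
    {"delta_pos": [0, 0, 0.02], "twist": [0.46, -0.355, 0.82]},
    {"delta_pos": [0, 0, 0.02], "twist": [0.46, -0.355, 0.82]},
    {"delta_pos": [0, 0, 0.02], "twist": [0.46, -0.355, 0.82]},
  ],
)

```text
t: 4.1
eef_pos: [0.4554, -0.2129, 0.1954]
ee_rot: [0.802, 0.56, 0.158, -0.137]
contact_force: [0.4, 0.7, 0.2]
opening: -0.002
gripper_force: 0.0
```

```bash
python3 -c "
from go import *
info(30,80,.08,.04)"
```

```text
t 4.1 q [ 0.64  0.68 -0.06  1.88 -0.51  0.81  0.63] margin 0.49 F [0.4 0.7 0.2]
pos [ 0.4554 -0.2129  0.1954] goal [ 0.4823 -0.1973  0.1285] shift [ 0.0672  0.039  -0.1673] twist [ 0.114 -0.087  0.211]
```

Request:
send_rows(
  deltas=[
    {"delta_pos": [0, 0, 0], "twist": [0.06, -0.045, 0.1]},
    {"delta_pos": [0, 0, -0.02], "twist": [0.114, -0.087, 0.211]},
    {"delta_pos": [0.03, 0.02, -0.06], "twist": [0.114, -0.087, 0.211]},
    {"delta_pos": [0.05, 0.03, -0.11], "twist": [0.114, -0.087, 0.211]},
    {"delta_pos": [0.067, 0.039, -0.167], "twist": [0.114, -0.087, 0.211]},
    {"delta_pos": [0.067, 0.039, -0.167], "twist": [0.114, -0.087, 0.211]},
    {"delta_pos": [0.067, 0.039, -0.167], "twist": [0.114, -0.087, 0.211]},
    {"delta_pos": [0.067, 0.039, -0.167], "twist": [0.114, -0.087, 0.211]},
  ],
)

```text
t: 4.9
eef_pos: [0.4837, -0.1963, 0.1298]
ee_rot: [0.738, 0.623, 0.198, -0.165]
contact_force: [0.9, 0.1, 0.2]
opening: 0.003
gripper_force: 0.0
```

```bash
python3 -c "
from go import *
info(30,80,.02)
info(30,80,0)
from h import *
a=viewer.camera('top'); b=viewer.camera('scene')
cv2.imwrite('pics/v4.png',np.vstack([a[100:350,100:500],b[100:350,20:420]])[:,:,::-1])
"
```

```text
t 4.9 q [ 0.69  0.84 -0.17  1.82 -0.52  0.77  0.82] margin 0.48 F [0.9 0.1 0.2]
pos [ 0.4837 -0.1963  0.1298] goal [ 0.4893 -0.1579  0.0685] shift [ 0.0138  0.0961 -0.1532] twist [ 0.003  0.002 -0.007]
t 4.9 q [ 0.69  0.84 -0.17  1.82 -0.52  0.77  0.82] margin 0.48 F [0.9 0.1 0.2]
pos [ 0.4837 -0.1963  0.1298] goal [ 0.4893 -0.1579  0.0485] shift [ 0.0138  0.0961 -0.2032] twist [ 0.003  0.002 -0.007]
```

View pics/v4.png

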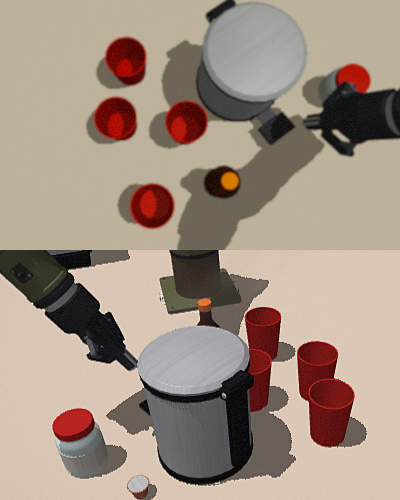

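The fingers are now shut and leaned, just right of the tread in the top view at (310,122), clear of the lid, jar and bottle. I'll move over the tread, then press slowly.

Request:
send_rows(
  deltas=[
    {"delta_pos": [0.005, 0.03, -0.04], "twist": [0, 0, 0]},
    {"delta_pos": [0.01, 0.06, -0.08], "twist": [0, 0, 0]},
    {"delta_pos": [0.014, 0.096, -0.12], "twist": [0, 0, 0]},
    {"delta_pos": [0.014, 0.096, -0.15], "twist": [0, 0, 0]},
    {"delta_pos": [0.014, 0.096, -0.16], "twist": [0, 0, 0]},
    {"delta_pos": [0.014, 0.096, -0.17], "twist": [0, 0, 0]},
    {"delta_pos": [0.014, 0.096, -0.17], "twist": [0, 0, 0]},
    {"delta_pos": [0.014, 0.096, -0.17], "twist": [0, 0, 0]},
  ],
)

```text
t: 5.8
eef_pos: [0.4896, -0.1582, 0.061]
ee_rot: [0.738, 0.623, 0.198, -0.166]
contact_force: [-0.7, -0.0, 0.4]
opening: -0.003
gripper_force: 0.0
```

```bash
python3 -c "
from go import *
info(30,80,0)
from h import *
a=viewer.camera('top'); b=viewer.camera('scene'); w=viewer.camera('wrist')
a=cv2.resize(a[180:260,320:450],(390,240)); b=b[170:360,80:280]; b=cv2.resize(b,(390,370)); w=cv2.resize(w,(400,300))
cv2.imwrite('pics/v5.png',np.hstack([np.vstack([a,b[:330]]),np.vstack([w,np.zeros((270,400,3),np.uint8)])])[:,:,::-1])
"
```

```text
t 5.8 q [ 0.66  0.95 -0.23  1.88 -0.58  0.59  0.87] margin 0.42 F [-0.7 -0.   0.4]
pos [ 0.4896 -0.1582  0.061 ] goal [ 0.4893 -0.1579  0.0485] shift [-0.0009  0.0008 -0.0314] twist [ 0.003  0.002 -0.008]
```

View pics/v5.png

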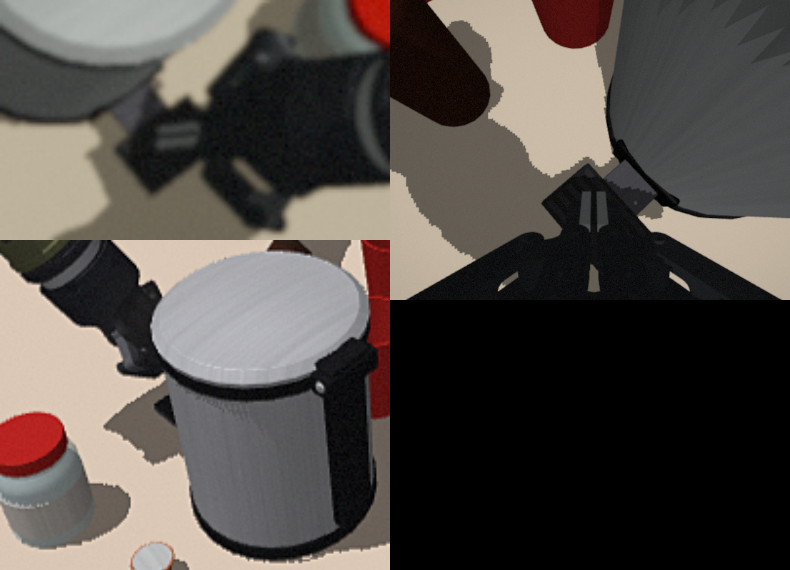

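The shut fingertips sit over the middle of the tread, at wrist-panel (594,205), about 12 mm above it. Now I press.

Request:
send_rows(
  deltas=[
    {"delta_pos": [0, 0, -0.01], "twist": [0, 0, 0]},
    {"delta_pos": [0, 0, -0.02], "twist": [0, 0, 0]},
    {"delta_pos": [0, 0, -0.025], "twist": [0, 0, 0]},
    {"delta_pos": [0, 0, -0.03], "twist": [0, 0, 0]},
    {"delta_pos": [0, 0, -0.035], "twist": [0, 0, 0]},
    {"delta_pos": [0, 0, -0.04], "twist": [0, 0, 0]},
    {"delta_pos": [0, 0, -0.045], "twist": [0, 0, 0]},
    {"delta_pos": [0, 0, -0.05], "twist": [0, 0, 0]},
    {"delta_pos": [0, 0, -0.05], "twist": [0, 0, 0]},
  ],
)

```text
t: 6.85
eef_pos: [0.4887, -0.1577, 0.0412]
ee_rot: [0.738, 0.623, 0.198, -0.167]
contact_force: [-2.9, -3.0, 8.6]
opening: -0.004
gripper_force: 4.0
```

Request:
send_rows(
  deltas=[
    {"delta_pos": [0, 0, -0.005], "twist": [0, 0, 0]},
    {"delta_pos": [0, 0, -0.01], "twist": [0, 0, 0]},
    {"delta_pos": [0, 0, -0.015], "twist": [0, 0, 0]},
    {"delta_pos": [0, 0, -0.02], "twist": [0, 0, 0]},
    {"delta_pos": [0, 0, -0.025], "twist": [0, 0, 0]},
    {"delta_pos": [0, 0, -0.03], "twist": [0, 0, 0]},
    {"delta_pos": [0, 0, -0.035], "twist": [0, 0, 0]},
    {"delta_pos": [0, 0, -0.04], "twist": [0, 0, 0]},
    {"delta_pos": [0, 0, -0.043], "twist": [0, 0, 0]},
    {"delta_pos": [0, 0, -0.043], "twist": [0, 0, 0]},
    {"delta_pos": [0, 0, -0.043], "twist": [0, 0, 0]},
  ],
)

```text
t: 7.95
eef_pos: [0.4884, -0.1579, 0.0235]
ee_rot: [0.738, 0.623, 0.197, -0.167]
contact_force: [-4.3, -2.6, 4.6]
opening: -0.001
gripper_force: 2.7
```

```bash
python3 -c "
from go import *
info(30,80,-.025)
from h import *
a=viewer.camera('top'); b=viewer.camera('scene')
cv2.imwrite('pics/v6.png',np.vstack([a[60:310,150:550],b[50:350,20:420]])[:,:,::-1])
"
```

```text
t 7.95 q [ 0.67  1.01 -0.24  1.88 -0.58  0.53  0.9 ] margin 0.42 F [-4.3 -2.6  4.6]
pos [ 0.4884 -0.1579  0.0235] goal [ 0.4893 -0.1579  0.0235] shift [ 0.0021 -0.0001 -0.0001] twist [ 0.002 -0.    -0.008]
```

View pics/v6.png

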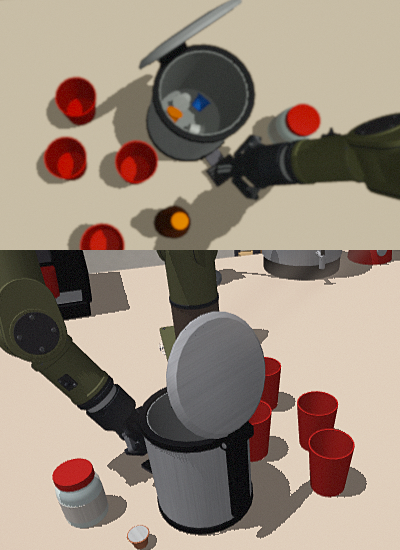

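The lid is wide open, standing up at scene panel (217,375), and the bin, jar and pod haven't moved. I'll press a little further to find the stop, then hold.

Request:
send_rows(
  deltas=[
    {"delta_pos": [0, 0, -0.003], "twist": [0, 0, 0]},
    {"delta_pos": [0, 0, -0.006], "twist": [0, 0, 0]},
    {"delta_pos": [0, 0, -0.009], "twist": [0, 0, 0]},
    {"delta_pos": [0, 0, -0.009], "twist": [0, 0, 0]},
  ],
)

```text
t: 8.45
eef_pos: [0.4888, -0.1577, 0.0218]
ee_rot: [0.738, 0.623, 0.198, -0.167]
contact_force: [-7.1, -5.6, 20.5]
opening: -0.001
gripper_force: 10.6
```

The force rose to 20 N, so the pedal is on its stop. Now I hold it for over three seconds.

Request:
send_rows(
  deltas=[
    {"delta_pos": [0, 0, 0], "twist": [0, 0, 0]},
    {"delta_pos": [0, 0, 0], "twist": [0, 0, 0]},
    {"delta_pos": [0, 0, 0], "twist": [0, 0, 0]},
    {"delta_pos": [0, 0, 0], "twist": [0, 0, 0]},
    {"delta_pos": [0, 0, 0], "twist": [0, 0, 0]},
    {"delta_pos": [0, 0, 0], "twist": [0, 0, 0]},
    {"delta_pos": [0, 0, 0], "twist": [0, 0, 0]},
    {"delta_pos": [0, 0, 0], "twist": [0, 0, 0]},
    {"delta_pos": [0, 0, 0], "twist": [0, 0, 0]},
    {"delta_pos": [0, 0, 0], "twist": [0, 0, 0]},
    {"delta_pos": [0, 0, 0], "twist": [0, 0, 0]},
    {"delta_pos": [0, 0, 0], "twist": [0, 0, 0]},
  ],
)

```text
t: 9.65
eef_pos: [0.4888, -0.1576, 0.0218]
ee_rot: [0.738, 0.624, 0.198, -0.167]
contact_force: [-6.9, -6.7, 20.1]
opening: -0.001
gripper_force: 10.6
```

Request:
send_rows(
  deltas=[
    {"delta_pos": [0, 0, 0], "twist": [0, 0, 0]},
    {"delta_pos": [0, 0, 0], "twist": [0, 0, 0]},
    {"delta_pos": [0, 0, 0], "twist": [0, 0, 0]},
    {"delta_pos": [0, 0, 0], "twist": [0, 0, 0]},
    {"delta_pos": [0, 0, 0], "twist": [0, 0, 0]},
    {"delta_pos": [0, 0, 0], "twist": [0, 0, 0]},
    {"delta_pos": [0, 0, 0], "twist": [0, 0, 0]},
    {"delta_pos": [0, 0, 0], "twist": [0, 0, 0]},
    {"delta_pos": [0, 0, 0], "twist": [0, 0, 0]},
    {"delta_pos": [0, 0, 0], "twist": [0, 0, 0]},
    {"delta_pos": [0, 0, 0], "twist": [0, 0, 0]},
    {"delta_pos": [0, 0, 0], "twist": [0, 0, 0]},
  ],
)

```text
t: 10.85
eef_pos: [0.4888, -0.1576, 0.0218]
ee_rot: [0.738, 0.624, 0.198, -0.167]
contact_force: [-7.0, -5.8, 20.0]
opening: 0.003
gripper_force: 10.6
```

Request:
send_rows(
  deltas=[
    {"delta_pos": [0, 0, 0], "twist": [0, 0, 0]},
    {"delta_pos": [0, 0, 0], "twist": [0, 0, 0]},
    {"delta_pos": [0, 0, 0], "twist": [0, 0, 0]},
    {"delta_pos": [0, 0, 0], "twist": [0, 0, 0]},
    {"delta_pos": [0, 0, 0], "twist": [0, 0, 0]},
    {"delta_pos": [0, 0, 0], "twist": [0, 0, 0]},
    {"delta_pos": [0, 0, 0], "twist": [0, 0, 0]},
    {"delta_pos": [0, 0, 0], "twist": [0, 0, 0]},
    {"delta_pos": [0, 0, 0], "twist": [0, 0, 0]},
    {"delta_pos": [0, 0, 0], "twist": [0, 0, 0]},
    {"delta_pos": [0, 0, 0], "twist": [0, 0, 0]},
    {"delta_pos": [0, 0, 0], "twist": [0, 0, 0]},
  ],
)

```text
t: 12.05
eef_pos: [0.4888, -0.1577, 0.0218]
ee_rot: [0.738, 0.624, 0.198, -0.167]
contact_force: [-8.1, -5.7, 20.6]
opening: -0.002
gripper_force: 10.6
```

I held it for 3.6 s. Now I let the pedal up at about 10 mm/s.

Request:
send_rows(
  deltas=[
    {"delta_pos": [0, 0, 0.003], "twist": [0, 0, 0]},
    {"delta_pos": [0, 0, 0.005], "twist": [0, 0, 0]},
    {"delta_pos": [0, 0, 0.007], "twist": [0, 0, 0]},
    {"delta_pos": [0, 0, 0.009], "twist": [0, 0, 0]},
    {"delta_pos": [0, 0, 0.011], "twist": [0, 0, 0]},
    {"delta_pos": [0, 0, 0.013], "twist": [0, 0, 0]},
    {"delta_pos": [0, 0, 0.015], "twist": [0, 0, 0]},
    {"delta_pos": [0, 0, 0.017], "twist": [0, 0, 0]},
    {"delta_pos": [0, 0, 0.019], "twist": [0, 0, 0]},
    {"delta_pos": [0, 0, 0.021], "twist": [0, 0, 0]},
    {"delta_pos": [0, 0, 0.023], "twist": [0, 0, 0]},
    {"delta_pos": [0, 0, 0.025], "twist": [0, 0, 0]},
  ],
)

```text
t: 13.25
eef_pos: [0.4892, -0.1574, 0.0301]
ee_rot: [0.738, 0.624, 0.198, -0.166]
contact_force: [-4.5, -3.1, 5.5]
opening: -0.002
gripper_force: 3.3
```

Request:
send_rows(
  deltas=[
    {"delta_pos": [0, 0, 0.002], "twist": [0, 0, 0]},
    {"delta_pos": [0, 0, 0.004], "twist": [0, 0, 0]},
    {"delta_pos": [0, 0, 0.006], "twist": [0, 0, 0]},
    {"delta_pos": [0, 0, 0.008], "twist": [0, 0, 0]},
    {"delta_pos": [0, 0, 0.01], "twist": [0, 0, 0]},
    {"delta_pos": [0, 0, 0.012], "twist": [0, 0, 0]},
    {"delta_pos": [0, 0, 0.014], "twist": [0, 0, 0]},
    {"delta_pos": [0, 0, 0.016], "twist": [0, 0, 0]},
    {"delta_pos": [0, 0, 0.018], "twist": [0, 0, 0]},
    {"delta_pos": [0, 0, 0.02], "twist": [0, 0, 0]},
    {"delta_pos": [0, 0, 0.022], "twist": [0, 0, 0]},
    {"delta_pos": [0, 0, 0.024], "twist": [0, 0, 0]},
  ],
)

```text
t: 14.45
eef_pos: [0.4898, -0.1571, 0.0401]
ee_rot: [0.738, 0.624, 0.198, -0.166]
contact_force: [-3.3, -2.4, 8.6]
opening: 0.004
gripper_force: 3.9
```

Request:
send_rows(
  deltas=[
    {"delta_pos": [0, 0, 0.002], "twist": [0, 0, 0]},
    {"delta_pos": [0, 0, 0.004], "twist": [0, 0, 0]},
    {"delta_pos": [0, 0, 0.006], "twist": [0, 0, 0]},
    {"delta_pos": [0, 0, 0.008], "twist": [0, 0, 0]},
    {"delta_pos": [0, 0, 0.01], "twist": [0, 0, 0]},
    {"delta_pos": [0, 0, 0.012], "twist": [0, 0, 0]},
    {"delta_pos": [0, 0, 0.014], "twist": [0, 0, 0]},
    {"delta_pos": [0, 0, 0.016], "twist": [0, 0, 0]},
    {"delta_pos": [0, 0, 0.018], "twist": [0, 0, 0]},
    {"delta_pos": [0, 0, 0.02], "twist": [0, 0, 0]},
  ],
)

```text
t: 15.45
eef_pos: [0.4905, -0.1568, 0.0476]
ee_rot: [0.737, 0.624, 0.198, -0.166]
contact_force: [0.3, -0.1, 0.4]
opening: -0.003
gripper_force: 0.0
```

The force is zero at z = 0.0476, so the pedal is fully up and came up under control. Now I take the hand away: up, then back to the robot's right.

Request:
send_rows(
  deltas=[
    {"delta_pos": [0, -0.005, 0.02], "twist": [0, 0, 0]},
    {"delta_pos": [0, -0.01, 0.05], "twist": [0, 0, 0]},
    {"delta_pos": [-0.01, -0.04, 0.1], "twist": [0, 0, 0]},
    {"delta_pos": [-0.02, -0.09, 0.16], "twist": [0, 0, 0]},
    {"delta_pos": [-0.05, -0.15, 0.22], "twist": [0, 0, 0]},
    {"delta_pos": [-0.08, -0.2, 0.28], "twist": [0, 0, 0]},
    {"delta_pos": [-0.1, -0.25, 0.32], "twist": [0, 0, 0]},
    {"delta_pos": [-0.1, -0.25, 0.32], "twist": [0, 0, 0]},
    {"delta_pos": [-0.1, -0.25, 0.32], "twist": [0, 0, 0]},
    {"delta_pos": [-0.1, -0.25, 0.32], "twist": [0, 0, 0]},
  ],
)

```text
t: 16.45
eef_pos: [0.4496, -0.2556, 0.1753]
ee_rot: [0.737, 0.624, 0.198, -0.167]
contact_force: [1.0, -0.2, 0.7]
opening: -0.001
gripper_force: 0.0
```

```bash
python3 -c "
from h import *
a=viewer.camera('top'); b=viewer.camera('scene')
for n,i in(('top',a),('scene',b)): print(n,'changed px vs start', [int((cv2.absdiff(i[:,:,::-1],cv2.imread(f'pics/{n}0.png')).max(2)[s]>60).sum()) for s in ([np.s_[90:250,290:410]] if n=='top' else [np.s_[175:350,150:280]])])
cv2.imwrite('pics/v7.png',np.vstack([a[60:310,150:550],b[50:350,20:420]])[:,:,::-1])
"
```

```text
top changed px vs start [508]
scene changed px vs start [1233]
```

View pics/v7.png

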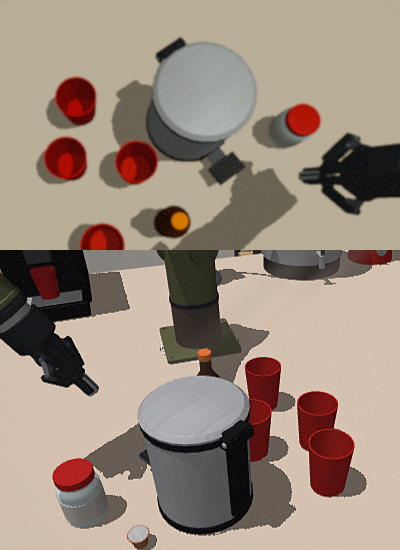

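The lid is closed, the bin, bottle, jar, pod and cups are where they were, and the hand is clear. The changed pixels look like the arm's shadow. Handing in.

```bash
python3 -c "
from bench import finish_job
print(finish_job())"
```

```text
the job is handed in; nothing more can be done
None
```

The pedal was pressed to its stop and the lid held wide open for about 3.6 s, then let closed over about 3.4 s without a slam; the hand is clear, nothing else appears to have moved, and the job is handed in, though no verdict came back.

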